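Wheel a sample caddy under the viewing bridge

ROBOT

A 6-joint arm with a two-finger parallel gripper is mounted at the origin on a cart in front of the work surface, level with it; the furniture and walls round the work are solid. World frame = base frame: x ahead of the robot, y to its left, z up, the work surface at z = 0. Lengths are in m, angles in rad, forces in N, time in s.
With the tool pointing down it reaches from about 0.225 to 0.725 m from the base axis. Payload 3.1 kg.
Tool frame: the origin (TCP) lies on the centre line of the jaws, within the pads' length; the fingertips stand 22 mm ahead of it and the grasp point (between the pads) lies 3 mm ahead of it (arm.tcp_to_tips is the distance from the TCP to the fingertips, in m); z points along the fingers, y is the line along which they close (so a half turn about z gives the same grasp; the last joint's range is limited). The gripper opens to 85 mm and grips with 20 to 120 N. Pads are 22 mm wide; open, the fingers measure 114 mm over their backs; the gripper's body (76 mm by 85 mm) begins 54 mm behind the grasp point. The pads swing forward as they close: fully open they stand 13 mm farther back than shut.
Start: joints at [-1.41, 0.048, 0.099, 1.622, 0, 1.443], TCP at [0.15, -0.503, 0.228] pointing down, gripper open.
Joint ranges: [-2.91, 2.91], [-0.99, 1.94], [-1.21, 1.42], [-2.12, 2.29], [-1.49, 1.47], [-3.14, 3.14]. Speed limits (rad/s): [2.79, 2.79, 3.14, 3.14, 3.14, 3.14].

INTERFACE

Orientations are given as a 3x3 rotation matrix whose columns are the frame's x, y, z axes.
In Python, from plant import arm, imaging, job gives the robot as it stands.
- The arm moves only by the tool carry_out, never from a script. Its argument "moves" is a list of rows, each an object of numbers: "x", "y", "z": the shift along the tool's x, y, z in mm; "ax", "ay", "az": the turn, a rotation vector about the tool's x, y, z in rad. A call has 1 to 10 rows; each row shifts and turns the commanded pose from where the row before left it, along the tool's axes as they then stand; what a row does not reach is not made up. A row lasts 1/12 s, in which the tool goes at most 41.7 mm and 7.16 degrees, less where a joint would pass 70% of its speed; a pose out of reach is approached as far as the arm can. A call is refused whole if a number of a shift passes 41.7 or a number of a turn 0.125, either way. A call with a gripper value outside its range is refused whole. "hand" is the closure in counts, from 0 (fully open) to 255 (shut), set as the call begins (left out, the last holds). The fingers move at their own pace and stop on an object; "grip_force" is the grip in N (left out, the last holds). Time passes only in rows, so rows that do not move let the fingers close. It gives the time, the measured TCP pose, the force, the opening and the grip force at its end, in the units of the state.
- arm.get_obs(): the state, without advancing time (a new reading comes with each control period).
- imaging.read_camera(name): name is "side" or "top" or "wrist"; returns a dict with "image" (400x640x3 uint8, red, green, blue), "fx", "fy", "cx", "cy" (pixels), "extrinsics" (4x4, takes a point from camera to world coordinates). Camera axes: x right, y down, z forward; pixel columns grow to the right and rows downward; lengths in m; the calibration is good to about 2 mm. A picture is of the moment at which its call begins. There is no depth.
- job.sign_off(): hands the job in; it is judged then, once.
The state is a dict: "time": time; "joint_pos": joint angles; "qvel": joint speeds; "tau": joint torques, N m; "position": TCP position; "eef_rot": TCP orientation; "force": force on the tool from outside, world axes, zero at the start; "wrist_torque": the same for the moment, N m; "grip_width": opening from 0.0 (shut) to 1.0 (fully open); "finger_force": force on a finger pad.
Only numpy, scipy, OpenCV 4.12 (cv2) and the standard library are available. Lean on these libraries where they do the work, as an engineer would, in place of code of your own. Each camera call takes 0.05 s, during which the arm holds its last target. There are 200 camera calls.

TASK

Stand the tall vial upright inside the square rim on the little wheeled caddy. Then roll the caddy by its upright handle, wheels staying on the worktop, so that all four swivel castors trail straight behind their pivots before the caddy starts to go in under the viewing bridge, and steer it in nose first and squarely until the vial stands centred under the round viewing port, castors still trailing straight; let go. Keep the vial upright, do not bump the bridge, and leave the short vial, the stone and the lidded pot where they are.

Things in the scene. Friction and masses are not known exactly. Their poses are not given: they have to be found in the camera images.
- caddy: loose flat caddy on four swivel castors, about 0.5 kg; rolls freely, does not coast. Aluminium deck 96 (x) by 80 mm (y), top 34 mm above the worktop. Origin on the worktop under the deck's middle; +x = nose. A dark square rim round the deck's middle (8 mm high, 4 mm thick, 44 mm inside) takes the vial. Upright black push handle at the tail
- handle (a point): grip point of the caddy's handle, a flat upright bar 14 mm (x) by 10 mm (y), on a bracket behind the tail, from 34 to 94 mm above the worktop. The point lies on its middle line, 60 mm behind the caddy's origin, 72 mm above the worktop; axes as the caddy's; grip across y (10 mm)
- seat (a point): middle of the deck's top inside the square rim, where the vial stands; 34 mm above the worktop, directly above the caddy's origin. Mind the fixed bench balance on the worktop ahead of the caddy's start and right of the bridge: its front face lies at x = 0.57 to 0.59 and its left side at y = 0.23; pass in front of it
- castor_fl (a joint): front left castor's swivel, pivot 34 mm ahead and 28 mm left of the caddy's origin; turns without end, rad: 0 = wheel trails straight behind the pivot, grows anticlockwise from above. Wheels 20 mm across, trail 11 mm. Rolling 40 to 60 mm straight ahead swings the castors straight; sideways travel turns them sideways
- castor_fr (a joint): front right castor's swivel (pivot 34 mm ahead, 28 mm right), as castor_fl
- castor_rl (a joint): rear left castor's swivel (pivot 34 mm behind, 28 mm left), as castor_fl
- castor_rr (a joint): rear right castor's swivel (pivot 34 mm behind, 28 mm right), as castor_fl
- wheel_fl (a point): centre of the front left castor's wheel
- wheel_fr (a point): centre of the front right castor's wheel
- wheel_rl (a point): centre of the rear left castor's wheel
- wheel_rr (a point): centre of the rear right castor's wheel
- bridge: fixed white bridge, 126 mm wide. Origin on the worktop under the port; +x = the way in, away from the robot. Roof underside 180 mm up, 8 mm thick, x -68 (front edge) to +55 mm. Side panels 110 mm apart inside, x -20 to +55 mm, so the roof's front overhangs. The caddy's handle ends up under that overhang: lean the tool back about 35 degrees, fingertips leading
- port (a point): middle of the round viewing port, a 40 mm hole with a dark collar (56 mm across, 16 mm high) in the bridge's roof, at the roof's underside, 180 mm above the worktop
- tall_vial: the larger of two loose white vials with black screw caps, 33 mm across and 70 mm high; origin at the centre of its underside, z up; grip its body below the cap, at 30 to 55 mm height
- short_vial: bystander: the smaller vial, 27 mm across and 52 mm high; origin at the centre of its underside
- stone: bystander: grey rough stone, about 51x38x31 mm; origin at the centre of its underside
- lidded_pot: bystander: white pot with a lid, 67 mm across and 54 mm high; origin at the centre of its underside
There are look-alikes about, which are no part of the job. What is shaped like the tall_vial but blue or pink is not meant.

How it is judged:
On the way, in this order (a step that is already met when the one before it is completed fails the run):
1. the tall vial stands upright, let go, inside the rim on the caddy (horizontal distance between tall_vial and seat below 0.012 m and z of tall_vial in the frame of seat below 0.004 m and angle between tall_vial's own z axis and vertical below 0.12 rad and contact force between the fingers and tall_vial below 0.1 N), for 0.2 s.
2. all four castors trail straight (within about 25 degrees) while the caddy's nose is still outside the bridge's roof (x of each of wheel_fl, wheel_fr in the frame of caddy below 0.024 m and x of each of wheel_rl, wheel_rr in the frame of caddy below -0.044 m and x of caddy in the frame of bridge below -0.116 m), for 0.1 s.
At the end, for the whole second after the job is handed in: Tall vial upright in the caddy rim, within 10 mm (from above) of the port centre; caddy on its wheels, nose inward, within 10 degrees of square to the bridge, castors within 24 degrees of trailing straight; all at rest and let go; bystanders within 20 mm of where they stood (horizontal distance between tall_vial and port below 0.01 m and horizontal distance between tall_vial and seat below 0.012 m and z of tall_vial in the frame of seat below 0.004 m and angle between tall_vial's own z axis and vertical below 0.12 rad and angle between the x axis of caddy and the x axis of bridge, either way round below 0.17 rad and x of handle in the frame of bridge below -0.02 m and x of each of wheel_fl, wheel_fr in the frame of caddy below 0.024 m and x of each of wheel_rl, wheel_rr in the frame of caddy below -0.044 m and height (world z) of caddy below 0.004 m and angle between caddy's own z axis and vertical below 0.05 rad and linear speed of each of caddy, tall_vial below 0.01 m/s and distance of each of short_vial, stone, lidded_pot from where it was at the start of the episode below 0.02 m); the robot touches nothing.
It fails at once if the caddy is lifted off the worktop or tipped (height (world z) of caddy above 0.012 m or angle between caddy's own z axis and vertical above 0.2 rad).
It fails at once if the tall vial is tipped over (angle between tall_vial's own z axis and vertical above 0.6 rad).
It fails at once if the bridge is bumped (more than 8 N) (contact force between anything else and bridge above 8 N).
It fails at once if the short vial, the stone or the lidded pot is knocked away (distance of any of short_vial, stone, lidded_pot from where it was at the start of the episode above 0.02 m).
It also fails if it takes over 72 s, if anything falls off the work surface, if the arm or the gripper's body presses on something with over 40 N, if the wrist force passes 120 N, or if a joint passes its speed limit or range.

## Working session

There is one attempt and no reset: what is moved stays moved. The work goes in short steps, Python scripts to look and compute and a tool call to move; the robot and the scene stay as the last step left them, time stands still between calls to the robot, and variables do not carry over. Pictures are saved under pics/ and viewed, at most 10 in all, crops included, and the job is handed in when it is done.

Besides the shell and the picture viewer there is one more tool, called after "Call:" in YAML: its name, and indented under it one key for each argument. carry_out: Moves the arm, as the interface text tells. Its arguments: {"type":"object","properties":{"moves":{"type":"array","items":{"type":"object","properties":{"x":{"type":"number"},"y":{"type":"number"},"z":{"type":"number"},"ax":{"type":"number"},"ay":{"type":"number"},"az":{"type":"number"}}}},"hand":{"type":"number"},"grip_force":{"type":"number"}},"required":["moves"]}

```bash
ls; mkdir -p pics
cat > h.py <<'E'
import numpy as np, cv2
from plant import arm, imaging, job
def cam(n,save=None):
    d=imaging.read_camera(n)
    if save: cv2.imwrite('pics/'+save,d['image'][:,:,::-1])
    return d
def ray(d,u,v,z):
    T=np.array(d['extrinsics']);r=T[:3,:3]@np.array([(u-d['cx'])/d['fx'],(v-d['cy'])/d['fy'],1]);o=T[:3,3]
    return o+r*(z-o[2])/r[2]
def proj(d,p):
    T=np.array(d['extrinsics']);q=T[:3,:3].T@(np.array(p)-T[:3,3]);return d['cx']+d['fx']*q[0]/q[2],d['cy']+d['fy']*q[1]/q[2]
E
python3 - <<'E'
from h import *
for n in ['top','side']:
    d=cam(n,n+'0.png');print(n,d['fx'],d['cx'],d['cy'],np.round(d['extrinsics'],3).tolist())
o=arm.get_obs();print(o['position'],np.round(o['eef_rot'],3).tolist(),o['time'])
E
```

```text
pics
top 394.08439946499806 313.65908824095277 199.8515950126744 [[-0.005, -0.98, 0.198, 0.321], [-1.0, 0.002, -0.014, 0.048], [0.014, -0.198, -0.98, 1.417], [0.0, 0.0, 0.0, 1.0]]
side 377.6814274261852 325.4074400518807 201.72884225730732 [[0.888, -0.246, 0.389, 0.123], [-0.46, -0.504, 0.731, -0.747], [0.016, -0.828, -0.56, 0.762], [0.0, 0.0, 0.0, 1.0]]
[ 0.14941395 -0.50270699  0.22713724] [[0.959, 0.285, -0.0], [0.285, -0.959, 0.002], [0.0, -0.002, -1.0]] 0.1
```

View pics/top0.png

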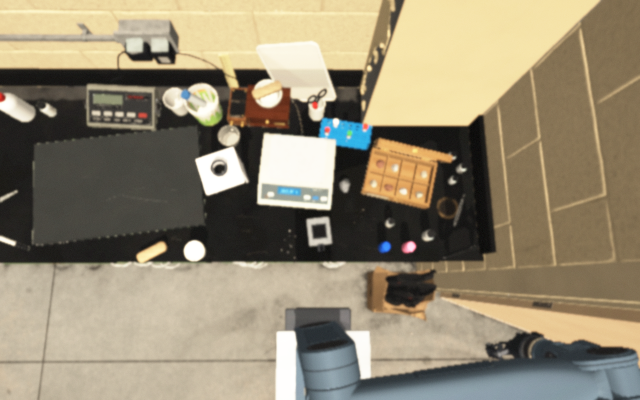

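View pics/side0.png

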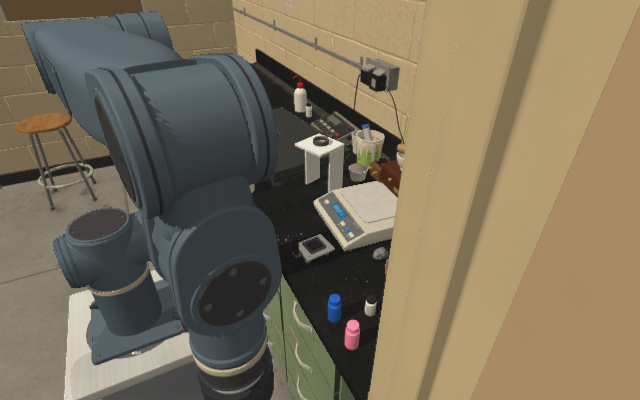

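The top view shows the caddy at about (319,232), the bridge at (220,170) with its port at (219,168), vial candidates at (390,222) and (428,235), the stone at (345,185), and the pot at (194,250). The side view shows the blue and pink decoys and one white vial at (371,305). I'll enlarge the vial and caddy area next.

Run:
```python
from h import *
im=cv2.imread('pics/top0.png')
a=cv2.resize(im[195:275,290:490],None,fx=4,fy=4,interpolation=cv2.INTER_CUBIC)
b=cv2.resize(im[135:205,180:270],None,fx=4,fy=4,interpolation=cv2.INTER_CUBIC)
c=np.zeros((600,800,3),np.uint8);c[:320]=a;c[320:600,:360]=b
s=cv2.imread('pics/side0.png');e=cv2.resize(s[215:345,280:400],None,fx=2.1,fy=2.1,interpolation=cv2.INTER_CUBIC);c[320:320+e.shape[0],400:400+e.shape[1]]=e
cv2.imwrite('pics/c1.png',c)
```

```text
(no output)
```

View pics/c1.png

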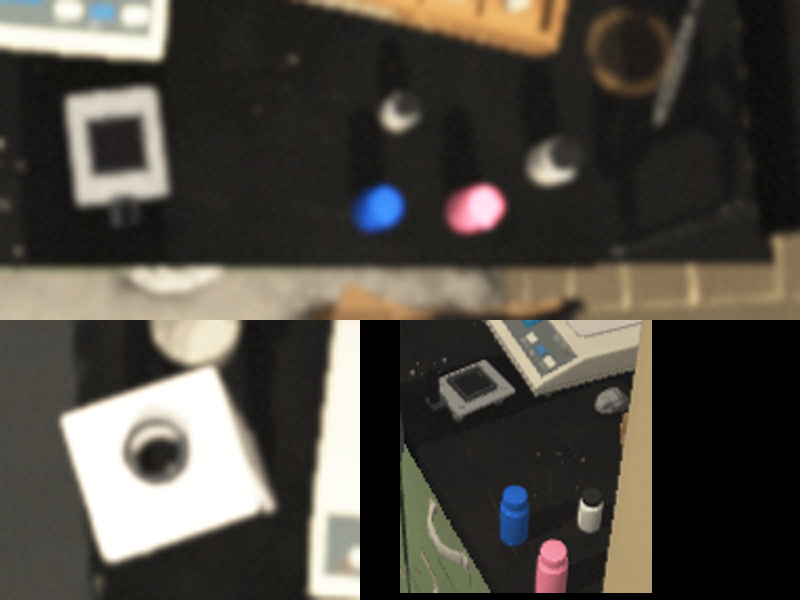

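The crop shows the tall white vial with its cap at top-image (432,233) and body at (426,236). The caddy deck is at (319,231), with its handle at the near end (321,248). The bridge roof is yawed by about 17°. Next I'll convert these to world coordinates.

```bash
cat >> h.py <<'E'
def corners(d,m,z,near):
    n,l,st,c=cv2.connectedComponentsWithStats(m.astype(np.uint8))
    k=l[near[1],near[0]]
    if k==0: k=1+np.argmin(np.hypot(*(c[1:]-near).T))
    pts=np.argwhere(l==k)[:,::-1]
    W=np.array([ray(d,u,v,z)[:2] for u,v in pts])*1000
    r=cv2.minAreaRect(W.astype(np.float32))
    return r,len(pts),W.mean(0)
E
python3 - <<'E'
from h import *
d=cam('top');im=d['image'].astype(int);g=im.min(2)
for t in (90,120): 
  m=np.zeros_like(g,bool);m[205:246,295:340]=g[205:246,295:340]>t;print('deck',t,corners(d,m,.034,(309,222)))
for t in (150,200):
  m=np.zeros_like(g,bool);m[140:200,190:248]=g[140:200,190:248]>t;print('roof',t,corners(d,m,.188,(205,175)))
for p in [(62,412),(213,368),(259,518),(108,562),(155,450)]: print('roofc',np.round(ray(d,180+p[0]/4,135+(p[1]-320)/4,.188)*1000))
for p in [(66,95),(156,87),(170,193),(77,206)]: print('deckc',np.round(ray(d,290+p[0]/4,195+p[1]/4,.034)*1000))
print('handle',ray(d,290+123/4,195+212/4,.07))
print('rimc',ray(d,290+118/4,195+145/4,.042))
for nm,p,z in [('cap',(568,152),.07),('body',(545,170),.02),('scap',(408,102),.052)]: print(nm,ray(d,290+p[0]/4,195+p[1]/4,z))
m=(g>110)[220:246,415:441];ys,xs=np.nonzero(m);print(xs.mean()+415,ys.mean()+220,len(xs),xs.min()+415,xs.max()+415,ys.min()+220,ys.max()+220)
print('pot',ray(d,194,250,.05),'stone',ray(d,345,185,.015))
E
```

```text
deck 90 (((488.6342468261719, 11.066261291503906), (98.92723846435547, 83.58865356445312), 6.241319179534912), 494, array([488.14738872,  11.29725899]))
deck 120 (((488.26861572265625, 10.706504821777344), (96.56101989746094, 80.35560607910156), 6.258459091186523), 418, array([488.06206571,  11.01907293]))
roof 150 (((684.8305053710938, 330.2470397949219), (163.99484252929688, 149.23825073242188), 19.092832565307617), 1561, array([670.16044022, 329.80235482]))
roof 200 (((667.0224609375, 329.95916748046875), (127.50875091552734, 134.16787719726562), 19.552663803100586), 1308, array([663.84512963, 331.07387043]))
roofc [708. 413. 188.]
roofc [746. 292. 188.]
roofc [620. 251. 188.]
roofc [584. 369. 188.]
roofc [676. 336. 188.]
deckc [532.  54.  34.]
deckc [539. -26.  34.]
deckc [445. -37.  34.]
deckc [434.  45.  34.]
handle [0.42573895 0.00546757 0.07      ]
rimc [0.48638335 0.0084739  0.042     ]
cap [ 0.47577873 -0.37820202  0.07      ]
body [ 0.46551635 -0.37242888  0.02      ]
scap [ 0.52225706 -0.24586258  0.052     ]
426.6 237.36363636363637 55 415 432 232 245
pot [0.42203455 0.44064658 0.05      ] stone [ 0.65941555 -0.08702416  0.015     ]
```

Call:
carry_out:
  moves:
    - {"x": 25,"y": -3}
    - {"x": 35,"y": -3}
    - {"x": 35,"y": -3}
    - {"x": 35,"y": -3}
    - {"x": 35,"y": -3}
    - {"x": 35,"y": -3}
    - {"x": 35,"y": -3}
    - {"x": 35,"y": -3}
    - {"x": 25,"y": -2}
    - {}
  hand: 70
  grip_force: 30

```text
invalid input at $.moves[0]: expected keys x, y, z, ax, ay, az
```

Run:
```python
from h import *
d=cam('wrist','w1.png');o=arm.get_obs();R=o['eef_rot'];T=np.array(d['extrinsics'])
print(o['position'],np.round(R,3).tolist(),o['grip_width'],d['fx'],d['cx'],d['cy'])
print(np.round(R.T@(T[:3,3]-o['position']),4),np.round(R.T@T[:3,:3],3).tolist())
```

```text
[ 0.14941897 -0.50287355  0.22744628] [[0.959, 0.285, -0.0], [0.285, -0.959, 0.002], [0.0, -0.002, -1.0]] 0.9992053331199454 341.0021299280831 323.33942667518295 199.55566557947833
[ 0.0716 -0.0002 -0.1456] [[0.001, -0.96, -0.281], [1.0, 0.001, 0.0], [-0.0, -0.281, 0.96]]
```

View pics/w1.png

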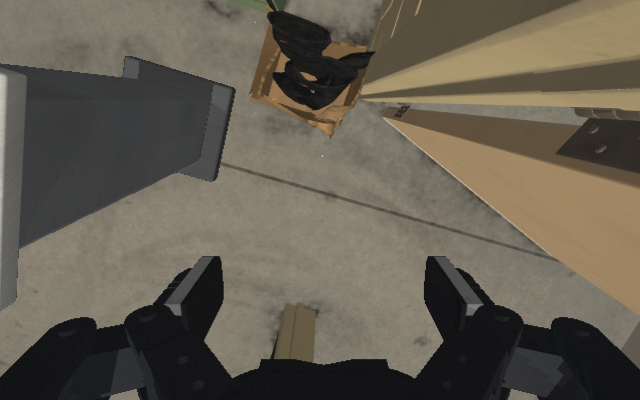

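The wrist view still shows the floor from the start pose, with the fingers at the bottom of the frame and the wood panels off to the right. I'll resend the move with all keys filled in.

Call:
carry_out:
  moves:
    - {"x": 20,"y": -2,"z": 0,"ax": 0,"ay": 0,"az": 0}
    - {"x": 33,"y": -3,"z": 0,"ax": 0,"ay": 0,"az": 0}
    - {"x": 33,"y": -3,"z": 0,"ax": 0,"ay": 0,"az": 0}
    - {"x": 33,"y": -3,"z": 0,"ax": 0,"ay": 0,"az": 0}
    - {"x": 33,"y": -3,"z": 0,"ax": 0,"ay": 0,"az": 0}
    - {"x": 33,"y": -3,"z": 0,"ax": 0,"ay": 0,"az": 0}
    - {"x": 33,"y": -3,"z": 0,"ax": 0,"ay": 0,"az": 0}
    - {"x": 33,"y": -3,"z": 0,"ax": 0,"ay": 0,"az": 0}
    - {"x": 20,"y": -2,"z": 0,"ax": 0,"ay": 0,"az": 0}
    - {"x": 0,"y": 0,"z": 0,"ax": 0,"ay": 0,"az": 0}
  hand: 70
  grip_force: 30

```text
time: 1.03
position: [0.4055, -0.3999, 0.2274]
eef_rot: [[0.957, 0.29, 0.001], [0.29, -0.957, 0.002], [0.002, -0.001, -1.0]]
force: [-1.1, 0.9, -0.1]
grip_width: 0.725
finger_force: 0.0
```

Run:
```python
from h import *
d=cam('wrist','w2.png');o=arm.get_obs();R=o['eef_rot']
print(o['position'],np.round(R,3).tolist(),o['grip_width'],o['time'])
```

```text
[ 0.40365387 -0.40089419  0.22754725] [[0.958, 0.288, -0.001], [0.288, -0.958, 0.001], [-0.0, -0.001, -1.0]] 0.7247496308485928 1.0833
```

View pics/w2.png

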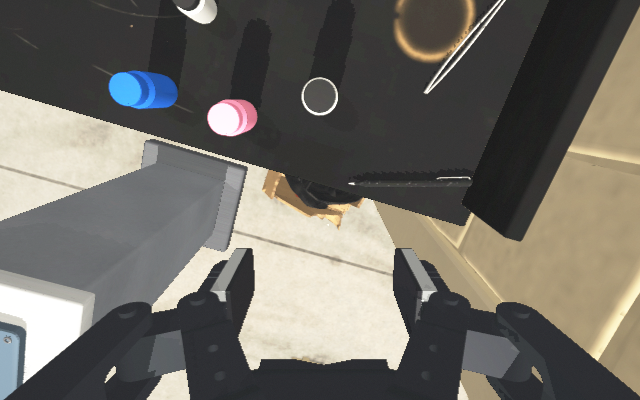

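The wrist view shows the tall vial's cap at (320,96), ringed by its white shoulder. The pink decoy is at (232,117), clear of the gripper.

Run:
```python
from h import *
d=cam('wrist');o=arm.get_obs();R=o['eef_rot']
g=d['image'].astype(int).min(2);m=np.zeros((400,640),np.uint8);m[70:125,290:350]=(g>120)[70:125,290:350]
c=max(cv2.findContours(m,0,2)[0],key=cv2.contourArea);(u,v),r=cv2.minEnclosingCircle(c);print(u,v,r)
for z in(.052,.07):
  p=ray(d,u,v,z);q=ray(d,u+r,v,z);print(z,p,np.linalg.norm(p-q),R.T@(p-o['position']))
p=ray(d,232,117,.06);print('pink',p,R.T@(p-o['position']))
```

```text
318.78350830078125 93.08247375488281 19.121309280395508
0.052 [ 0.47628935 -0.37452184  0.052     ] 0.017197048953253892 [ 0.078666   -0.0046632   0.17561419]
0.07 [ 0.47606292 -0.37484031  0.07      ] 0.016233464242217943 [ 0.07833963 -0.0044372   0.15761432]
pink [ 0.43419197 -0.30622508  0.06      ] [ 0.05789515 -0.08216494  0.16769648]
```

Call:
carry_out:
  moves:
    - {"x": 26,"y": -2,"z": 0,"ax": 0,"ay": 0,"az": 0}
    - {"x": 26,"y": -2,"z": 0,"ax": 0,"ay": 0,"az": 0}
    - {"x": 26,"y": -1,"z": 10,"ax": 0,"ay": 0,"az": 0}
    - {"x": 0,"y": 0,"z": 30,"ax": 0,"ay": 0,"az": 0}
    - {"x": 0,"y": 0,"z": 30,"ax": 0,"ay": 0,"az": 0}
    - {"x": 0,"y": 0,"z": 30,"ax": 0,"ay": 0,"az": 0}
    - {"x": 0,"y": 0,"z": 30,"ax": 0,"ay": 0,"az": 0}
    - {"x": 0,"y": 0,"z": 30,"ax": 0,"ay": 0,"az": 0}
    - {"x": 0,"y": 0,"z": 20,"ax": 0,"ay": 0,"az": 0}
    - {"x": 0,"y": 0,"z": 0,"ax": 0,"ay": 0,"az": 0}

```text
time: 1.97
position: [0.4706, -0.3727, 0.0417]
eef_rot: [[0.959, 0.283, -0.009], [0.283, -0.959, 0.008], [-0.006, -0.01, -1.0]]
force: [-1.0, 0.3, -0.4]
grip_width: 0.724
finger_force: 0.0
```

Call:
carry_out:
  moves:
    - {"x": 0,"y": 0,"z": 0,"ax": 0,"ay": 0,"az": 0}
    - {"x": 0,"y": 0,"z": 0,"ax": 0,"ay": 0,"az": 0}
    - {"x": 0,"y": 0,"z": 0,"ax": 0,"ay": 0,"az": 0}
    - {"x": 0,"y": 0,"z": 0,"ax": 0,"ay": 0,"az": 0}
    - {"x": 0,"y": 0,"z": 0,"ax": 0,"ay": 0,"az": 0}
    - {"x": 0,"y": 0,"z": 0,"ax": 0,"ay": 0,"az": 0}
  hand: 230
  grip_force: 30

```text
time: 2.47
position: [0.4768, -0.3765, 0.0508]
eef_rot: [[0.959, 0.285, 0.003], [0.285, -0.959, -0.003], [0.002, 0.004, -1.0]]
force: [0.2, -0.1, 5.3]
grip_width: 0.367
finger_force: 30.1
```

Call:
carry_out:
  moves:
    - {"x": 0,"y": 0,"z": -10,"ax": 0,"ay": 0,"az": 0}
    - {"x": 0,"y": 0,"z": -20,"ax": 0,"ay": 0,"az": 0.03}
    - {"x": 0,"y": 0,"z": -30,"ax": 0,"ay": 0,"az": 0.03}
    - {"x": 0,"y": 0,"z": -30,"ax": 0,"ay": 0,"az": 0.03}
    - {"x": 0,"y": 0,"z": -30,"ax": 0,"ay": 0,"az": 0.03}
    - {"x": 0,"y": 0,"z": -30,"ax": 0,"ay": 0,"az": 0.03}
    - {"x": 0,"y": -10,"z": -20,"ax": 0,"ay": 0,"az": 0.03}
    - {"x": -2,"y": -18,"z": 0,"ax": 0,"ay": 0,"az": 0}
    - {"x": -2,"y": -25,"z": 0,"ax": 0,"ay": 0,"az": 0}
    - {"x": -2,"y": -25,"z": 0,"ax": 0,"ay": 0,"az": 0}

```text
time: 3.3
position: [0.4607, -0.2978, 0.2193]
eef_rot: [[0.994, 0.108, 0.001], [0.108, -0.994, -0.001], [0.001, 0.001, -1.0]]
force: [0.1, 0.3, -0.5]
grip_width: 0.368
finger_force: 29.8
```

Call:
carry_out:
  moves:
    - {"x": -2,"y": -30,"z": 0,"ax": 0,"ay": 0,"az": 0}
    - {"x": -2,"y": -30,"z": 0,"ax": 0,"ay": 0,"az": 0}
    - {"x": -2,"y": -30,"z": 0,"ax": 0,"ay": 0,"az": 0}
    - {"x": -2,"y": -30,"z": 0,"ax": 0,"ay": 0,"az": 0}
    - {"x": -2,"y": -30,"z": 0,"ax": 0,"ay": 0,"az": 0}
    - {"x": -2,"y": -30,"z": 0,"ax": 0,"ay": 0,"az": 0}
    - {"x": -2,"y": -30,"z": 0,"ax": 0,"ay": 0,"az": 0}
    - {"x": -2,"y": -30,"z": 0,"ax": 0,"ay": 0,"az": 0}
    - {"x": 0,"y": -30,"z": 0,"ax": 0,"ay": 0,"az": 0}
    - {"x": 0,"y": -20,"z": 0,"ax": 0,"ay": 0,"az": 0}

```text
time: 4.13
position: [0.4124, -0.0093, 0.2188]
eef_rot: [[0.994, 0.11, 0.0], [0.11, -0.994, 0.001], [0.0, -0.001, -1.0]]
force: [-0.9, -1.1, -1.0]
grip_width: 0.368
finger_force: 29.8
```

Call:
carry_out:
  moves:
    - {"x": 0,"y": -15,"z": 0,"ax": 0,"ay": 0,"az": 0}
    - {"x": 0,"y": 0,"z": 0,"ax": 0,"ay": 0,"az": 0}
    - {"x": 0,"y": 0,"z": 0,"ax": 0,"ay": 0,"az": 0}
    - {"x": 0,"y": 0,"z": 0,"ax": 0,"ay": 0,"az": 0}

```text
time: 4.47
position: [0.4118, 0.0028, 0.2184]
eef_rot: [[0.994, 0.109, 0.0], [0.109, -0.994, -0.001], [0.0, 0.001, -1.0]]
force: [1.1, -1.0, -0.8]
grip_width: 0.366
finger_force: 29.8
```

Run:
```python
from h import *
d=cam('wrist','w3.png');o=arm.get_obs();R=o['eef_rot']
print(o['position'],np.round(R,3).tolist(),o['grip_width'],o['time'])
print(proj(d,[.488,.011,.034]))
```

```text
[0.41181769 0.00255737 0.21831148] [[0.994, 0.108, -0.0], [0.108, -0.994, -0.0], [-0.0, 0.0, -1.0]] 0.367651996253868 4.5167
(np.float64(323.4349254597845), np.float64(93.94214141203786))
```

View pics/w3.png

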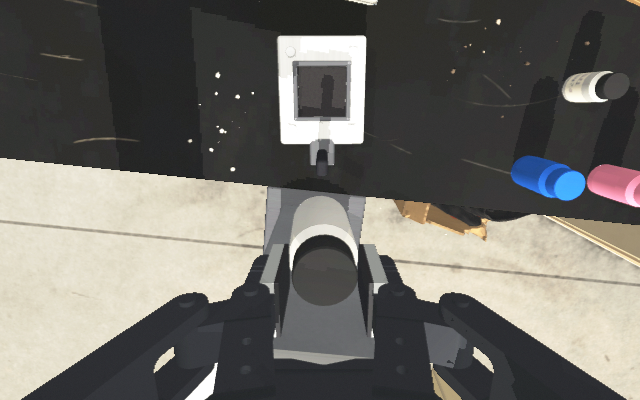

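The wrist view shows the vial held upright. The caddy deck spans (278..366, 36..143) and is aligned with the tool, the rim centre is at about (322,91), and the handle is at (321,155).

Run:
```python
from h import *
d=cam('wrist');o=arm.get_obs();R=o['eef_rot']
g=d['image'].astype(int).min(2);m=np.zeros((400,640),bool);m[20:143,260:380]=(g>130)[20:143,260:380]
r,n,_=corners(d,m,.034,(285,60));print(r,n)
p=np.array([*r[0],34])/1000;print(p,R.T@(p-o['position']))
m=np.zeros((400,640),np.uint8);m[50:130,285:360]=(g<100)[50:130,285:360]
c=max(cv2.findContours(m,0,2)[0],key=cv2.contourArea);b=cv2.minAreaRect(c);print(b)
p=ray(d,*b[0],.042);print('rim',p,R.T@(p-o['position']))
p=ray(d,321.5,158,.094);print('handle',p)
# vial centre from cap circle
u,v=325,270;p=ray(d,u,v,.218+.02);print('cap',R.T@(p-o['position']))
```

```text
((490.5035400390625, 13.186813354492188), (93.95352172851562, 79.56986999511719), 6.409558296203613) 6533
[0.49050354 0.01318681 0.034     ] [ 0.07937531 -0.00229883  0.18425391]
((321.4999694824219, 90.99998474121094), (48.99999237060547, 49.99999237060547), -0.0)
rim [0.4902253  0.01270729 0.042     ] [ 0.07904625 -0.00184954  0.17625408]
handle [0.43845914 0.00690232 0.094     ]
cap [ 0.00452199  0.00046329 -0.0197365 ]
```

Call:
carry_out:
  moves:
    - {"x": 15,"y": -1,"z": 0,"ax": 0,"ay": 0,"az": 0}
    - {"x": 25,"y": -1,"z": 0,"ax": 0,"ay": 0,"az": 0}
    - {"x": 25,"y": 0,"z": 0,"ax": 0,"ay": 0,"az": 0}
    - {"x": 14,"y": 0,"z": 10,"ax": 0,"ay": 0,"az": 0}
    - {"x": 0,"y": 0,"z": 25,"ax": 0,"ay": 0,"az": 0}
    - {"x": 0,"y": 0,"z": 25,"ax": 0,"ay": 0,"az": 0}
    - {"x": 0,"y": 0,"z": 20,"ax": 0,"ay": 0,"az": 0}
    - {"x": 0,"y": 0,"z": 10,"ax": 0,"ay": 0,"az": 0}
    - {"x": 0,"y": 0,"z": 0,"ax": 0,"ay": 0,"az": 0}
    - {"x": 0,"y": 0,"z": 0,"ax": 0,"ay": 0,"az": 0}

```text
time: 5.4
position: [0.4898, 0.0132, 0.1281]
eef_rot: [[0.994, 0.107, -0.001], [0.107, -0.994, 0.0], [-0.001, -0.0, -1.0]]
force: [-0.0, 0.2, 0.9]
grip_width: 0.368
finger_force: 29.8
```

Run:
```python
from h import *
o=arm.get_obs();print(o['position'],o['force'],np.round(o['eef_rot'],3).tolist())
p=np.array([.4900,.0125,.085]);print(o['eef_rot'].T@(p-o['position']))
```

```text
[0.48983116 0.01320192 0.12812238] [-0.04280085  0.17499945  0.87392703] [[0.994, 0.107, -0.001], [0.107, -0.994, 0.0], [-0.001, -0.0, -1.0]]
[0.00013361 0.0007227  0.04312216]
```

Call:
carry_out:
  moves:
    - {"x": 0,"y": 0.5,"z": 10,"ax": 0,"ay": 0,"az": 0}
    - {"x": 0,"y": 0,"z": 10,"ax": 0,"ay": 0,"az": 0}
    - {"x": 0,"y": 0,"z": 8,"ax": 0,"ay": 0,"az": 0}
    - {"x": 0,"y": 0,"z": 6,"ax": 0,"ay": 0,"az": 0}
    - {"x": 0,"y": 0,"z": 4,"ax": 0,"ay": 0,"az": 0}
    - {"x": 0,"y": 0,"z": 2,"ax": 0,"ay": 0,"az": 0}
    - {"x": 0,"y": 0,"z": 1.5,"ax": 0,"ay": 0,"az": 0}
    - {"x": 0,"y": 0,"z": 0,"ax": 0,"ay": 0,"az": 0}
    - {"x": 0,"y": 0,"z": 0,"ax": 0,"ay": 0,"az": 0}

```text
time: 6.15
position: [0.4903, 0.0133, 0.087]
eef_rot: [[0.994, 0.109, 0.001], [0.109, -0.994, -0.0], [0.0, 0.0, -1.0]]
force: [-0.7, 0.5, -1.3]
grip_width: 0.362
finger_force: 29.8
```

Call:
carry_out:
  moves:
    - {"x": 0,"y": 0,"z": 1,"ax": 0,"ay": 0,"az": 0}
    - {"x": 0,"y": 0,"z": 0,"ax": 0,"ay": 0,"az": 0}
    - {"x": 0,"y": 0,"z": 0,"ax": 0,"ay": 0,"az": 0}

```text
time: 6.4
position: [0.4903, 0.0133, 0.0859]
eef_rot: [[0.994, 0.109, 0.0], [0.109, -0.994, -0.0], [0.0, 0.0, -1.0]]
force: [0.1, 0.2, 0.3]
grip_width: 0.371
finger_force: 29.8
```

Call:
carry_out:
  moves:
    - {"x": 0,"y": 0,"z": 1,"ax": 0,"ay": 0,"az": 0}
    - {"x": 0,"y": 0,"z": 0,"ax": 0,"ay": 0,"az": 0}
    - {"x": 0,"y": 0,"z": 0,"ax": 0,"ay": 0,"az": 0}

```text
time: 6.65
position: [0.4902, 0.0132, 0.0848]
eef_rot: [[0.994, 0.109, 0.0], [0.109, -0.994, -0.0], [0.0, 0.0, -1.0]]
force: [1.2, 0.8, -0.1]
grip_width: 0.366
finger_force: 29.9
```

Call:
carry_out:
  moves:
    - {"x": 0,"y": 0,"z": 1,"ax": 0,"ay": 0,"az": 0}
    - {"x": 0,"y": 0,"z": 0,"ax": 0,"ay": 0,"az": 0}
    - {"x": 0,"y": 0,"z": 0,"ax": 0,"ay": 0,"az": 0}

```text
time: 6.9
position: [0.4907, 0.0133, 0.0845]
eef_rot: [[0.994, 0.109, 0.001], [0.109, -0.994, -0.0], [0.001, 0.0, -1.0]]
force: [-0.5, 0.6, 3.5]
grip_width: 0.365
finger_force: 30.2
```

Call:
carry_out:
  moves:
    - {"x": 0,"y": 0,"z": 1,"ax": 0,"ay": 0,"az": 0}
    - {"x": 0,"y": 0,"z": 0,"ax": 0,"ay": 0,"az": 0}
    - {"x": 0,"y": 0,"z": 0,"ax": 0,"ay": 0,"az": 0}

```text
time: 7.15
position: [0.4912, 0.0132, 0.0844]
eef_rot: [[0.994, 0.109, 0.003], [0.109, -0.994, -0.0], [0.003, 0.001, -1.0]]
force: [-0.7, 0.2, 6.9]
grip_width: 0.365
finger_force: 30.6
```

Call:
carry_out:
  moves:
    - {"x": 0,"y": 0,"z": -1.5,"ax": 0,"ay": 0,"az": 0}
    - {"x": 0,"y": 0,"z": 0,"ax": 0,"ay": 0,"az": 0}
    - {"x": 0,"y": 0,"z": 0,"ax": 0,"ay": 0,"az": 0}
    - {"x": 0,"y": 0,"z": 0,"ax": 0,"ay": 0,"az": 0}
    - {"x": 0,"y": 0,"z": -5,"ax": 0,"ay": 0,"az": 0}
    - {"x": 0,"y": 0,"z": -15,"ax": 0,"ay": 0,"az": 0}
    - {"x": 0,"y": 0,"z": -30,"ax": 0,"ay": 0,"az": 0}
    - {"x": 0,"y": 0,"z": -35,"ax": 0,"ay": 0,"az": 0}
    - {"x": 0,"y": 0,"z": -30,"ax": 0,"ay": 0,"az": 0}
    - {"x": 0,"y": 0,"z": -20,"ax": 0,"ay": 0,"az": 0}
  hand: 90

```text
time: 7.98
position: [0.491, 0.0132, 0.2229]
eef_rot: [[0.994, 0.109, 0.004], [0.109, -0.994, -0.0], [0.004, 0.001, -1.0]]
force: [0.6, -0.5, 0.6]
grip_width: 0.646
finger_force: 0.0
```

Call:
carry_out:
  moves:
    - {"x": -20,"y": 0,"z": 0,"ax": 0,"ay": 0,"az": 0}
    - {"x": -30,"y": 0,"z": 0,"ax": 0,"ay": 0,"az": 0}
    - {"x": -30,"y": 0,"z": 0,"ax": 0,"ay": 0,"az": 0}
    - {"x": -30,"y": 0,"z": 0,"ax": 0,"ay": 0,"az": 0}
    - {"x": -20,"y": 0,"z": 0,"ax": 0,"ay": 0,"az": 0}
    - {"x": 0,"y": 0,"z": 0,"ax": 0,"ay": 0,"az": 0}
    - {"x": 0,"y": 0,"z": 0,"ax": 0,"ay": 0,"az": 0}

```text
time: 8.57
position: [0.3608, -0.0009, 0.2197]
eef_rot: [[0.994, 0.108, 0.002], [0.108, -0.994, -0.0], [0.002, 0.0, -1.0]]
force: [0.2, -0.2, 0.3]
grip_width: 0.652
finger_force: 0.0
```

Run:
```python
from h import *
d=cam('wrist','w4.png');o=arm.get_obs();R=o['eef_rot']
print(o['position'],np.round(R,3).tolist(),o['grip_width'],o['time'],o['joint_pos'])
t=cam('top','t4.png')
c=np.zeros((600,640,3),np.uint8);c[:400]=d['image'][:,:,::-1];e=cv2.resize(t['image'][200:262,280:380,::-1],None,fx=3.2,fy=3.2);c[400:400+len(e),:320]=e;cv2.imwrite('pics/c4.png',c)
```

```text
[ 0.36141605 -0.00091386  0.21955199] [[0.994, 0.108, 0.002], [0.108, -0.994, -0.0], [0.002, 0.0, -1.0]] 0.6446985460513439 8.6167 [-1.88891565e-01 -3.84041632e-01 -2.94566743e-01  1.65847108e+00
  2.05990839e-04  2.84421858e+00]
```

View pics/c4.png

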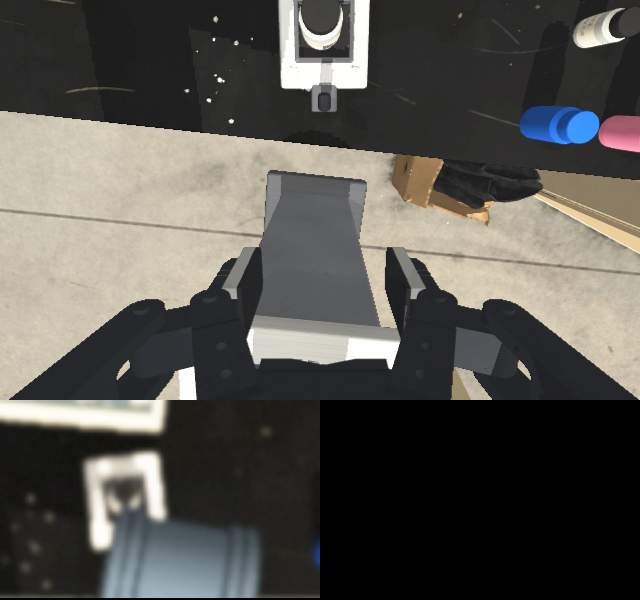

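The wrist view shows the vial standing in the rim at (322,20), with the handle's top at (324,101). The gripper has let go. Joint 6 would pass its limit near the bridge, so I'll turn the tool half round and lean it back 35°.

Run:
```python
from h import *
d=cam('wrist');g=d['image'].astype(int).max(2);print(g[84:116:2,306:342:2])
print(ray(d,324,101,.094))
```

```text
[[255 255 255 255 158 182 182 110 109 109 111 101 109 155 228 255 255 255]
 [255 255 255 249 144 145 138  99  96  96  95  96  95 142 143 255 255 255]
 [254 255 254 122 142 142 143 140  94  96  96  95  94 141 140 183 254 254]
 [169 193 154 121 143 142 143 139  95  96  95  96  94 141 138 109  45  46]
 [ 40  74  44 121 143 142 140 138  94  97  96  95 103 141 138 109  39  40]
 [ 38  36  40 123 144 144 134  87  40  42  42  60 103 141 138 108  40  40]
 [ 38  36  39 125 146 144  81  53  57  57  59  52  83 139 139 110  42  40]
 [ 42  42  43 123 143 142  43  60  70  70  68  58  69 139 138 110  40  41]
 [ 41  42  43 122 143 142  40  60  67  68  69  61  65 126 123 104  39  41]
 [ 42  41  42 121 142 143  43  61  69  66  67  58  62 127 124 104  40  40]
 [ 41  40  42 121 143 142  42  60  67  68  65  58  63 126 123 103  38  38]
 [ 44  45  42 121 143 141  43  58  64  66  66  55  65 126 123 103  40  42]
 [ 45  44  42 120 142 140  41  56  65  64  63  53  74 126 123 101  40  40]
 [ 42  41  40 122 142 141 130  61  63  65  67  57 106 126 125 102  43  43]
 [ 46  40  39  49  84  81  83  73  48  46  47  76  80  80  76  45  43  42]
 [ 42  42  42  41  41  42  40  41  43  43  37  37  41  41  42  43  45  45]]
[0.43200013 0.00633205 0.094     ]
```

Call:
carry_out:
  moves:
    - {"x": 0,"y": 0,"z": 0,"ax": 0,"ay": 0,"az": -0.06}
    - {"x": 0,"y": 0,"z": 0,"ax": 0,"ay": 0,"az": -0.12}
    - {"x": 0,"y": 0,"z": 0,"ax": 0,"ay": 0,"az": -0.12}
    - {"x": 0,"y": 0,"z": 0,"ax": 0,"ay": 0,"az": -0.12}
    - {"x": 0,"y": 0,"z": 0,"ax": 0,"ay": 0,"az": -0.12}
    - {"x": 0,"y": 0,"z": 0,"ax": 0,"ay": 0,"az": -0.12}
    - {"x": 0,"y": 0,"z": 0,"ax": 0,"ay": 0,"az": -0.12}
    - {"x": 0,"y": 0,"z": 0,"ax": 0,"ay": 0,"az": -0.12}
    - {"x": 0,"y": 0,"z": 0,"ax": 0,"ay": 0,"az": -0.12}
    - {"x": 0,"y": 0,"z": 0,"ax": 0,"ay": 0,"az": -0.12}

```text
time: 9.55
position: [0.3617, -0.0008, 0.2189]
eef_rot: [[0.31, 0.951, -0.001], [0.951, -0.31, 0.0], [-0.0, -0.001, -1.0]]
force: [0.2, -0.1, -0.2]
grip_width: 0.646
finger_force: 0.0
```

Call:
carry_out:
  moves:
    - {"x": 0,"y": 0,"z": 0,"ax": 0,"ay": 0,"az": -0.12}
    - {"x": 0,"y": 0,"z": 0,"ax": 0,"ay": 0,"az": -0.12}
    - {"x": 0,"y": 0,"z": 0,"ax": 0,"ay": 0,"az": -0.12}
    - {"x": 0,"y": 0,"z": 0,"ax": 0,"ay": 0,"az": -0.12}
    - {"x": 0,"y": 0,"z": 0,"ax": 0,"ay": 0,"az": -0.12}
    - {"x": 0,"y": 0,"z": 0,"ax": 0,"ay": 0,"az": -0.12}
    - {"x": 0,"y": 0,"z": 0,"ax": 0,"ay": 0,"az": -0.12}
    - {"x": 0,"y": 0,"z": 0,"ax": 0,"ay": 0,"az": -0.12}
    - {"x": 0,"y": 0,"z": 0,"ax": 0,"ay": 0,"az": -0.12}
    - {"x": 0,"y": 0,"z": 0,"ax": 0,"ay": 0,"az": -0.12}

```text
time: 10.38
position: [0.3617, -0.0008, 0.2189]
eef_rot: [[-0.773, 0.634, -0.001], [0.634, 0.773, 0.0], [0.001, -0.0, -1.0]]
force: [-0.8, -0.2, -0.0]
grip_width: 0.651
finger_force: 0.0
```

Call:
carry_out:
  moves:
    - {"x": 0,"y": 0,"z": 0,"ax": 0,"ay": 0,"az": -0.12}
    - {"x": 0,"y": 0,"z": 0,"ax": 0,"ay": 0,"az": -0.12}
    - {"x": 0,"y": 0,"z": 0,"ax": 0,"ay": 0,"az": -0.12}
    - {"x": 0,"y": 0,"z": 0,"ax": 0,"ay": 0,"az": -0.12}
    - {"x": 0,"y": 0,"z": 0,"ax": 0,"ay": 0,"az": -0.12}
    - {"x": 0,"y": 0,"z": 0,"ax": 0,"ay": 0,"az": -0.12}
    - {"x": 0,"y": 0,"z": 0,"ax": 0,"ay": 0,"az": -0.08}
    - {"x": 0,"y": 0,"z": 0,"ax": 0,"ay": 0,"az": 0}
    - {"x": 0,"y": 0,"z": 0,"ax": 0,"ay": 0,"az": 0}

```text
time: 11.13
position: [0.3614, -0.0008, 0.219]
eef_rot: [[-0.994, -0.105, -0.001], [-0.105, 0.994, 0.0], [0.001, 0.0, -1.0]]
force: [0.0, 0.1, -0.3]
grip_width: 0.649
finger_force: 0.0
```

Call:
carry_out:
  moves:
    - {"x": 0,"y": 0,"z": 0,"ax": 0,"ay": -0.05,"az": 0}
    - {"x": 0,"y": 0,"z": 0,"ax": 0,"ay": -0.08,"az": 0}
    - {"x": 0,"y": 0,"z": 0,"ax": 0,"ay": -0.1,"az": 0}
    - {"x": 0,"y": 0,"z": 0,"ax": 0,"ay": -0.1,"az": 0}
    - {"x": 0,"y": 0,"z": 0,"ax": 0,"ay": -0.1,"az": 0}
    - {"x": 0,"y": 0,"z": 0,"ax": 0,"ay": -0.1,"az": 0}
    - {"x": 0,"y": 0,"z": 0,"ax": 0,"ay": -0.08,"az": 0}
    - {"x": 0,"y": 0,"z": 0,"ax": 0,"ay": 0,"az": 0}
    - {"x": 0,"y": 0,"z": 0,"ax": 0,"ay": 0,"az": 0}
    - {"x": 0,"y": 0,"z": 0,"ax": 0,"ay": 0,"az": 0}

```text
time: 11.97
position: [0.389, -0.0086, 0.2293]
eef_rot: [[-0.834, -0.114, 0.54], [-0.089, 0.993, 0.072], [-0.545, 0.012, -0.838]]
force: [0.8, 0.2, 0.0]
grip_width: 0.646
finger_force: 0.0
```

```bash
cat >> h.py <<'E'
def to(p,yaw=None,lean=None):
    from scipy.spatial.transform import Rotation as S
    o=arm.get_obs();R=np.array(o['eef_rot'])
    print('pos',np.round(o['position'],4),'F',np.round(o['force'],1),'q',np.round(o['joint_pos'],2),'shift mm',np.round(1000*R.T@(np.array(p)-o['position']),1))
    if yaw is not None:
        f=np.array([np.cos(yaw),np.sin(yaw),0]);y=np.array([-f[1],f[0],0]);z=np.sin(lean)*f-np.array([0,0,np.cos(lean)])
        G=np.c_[np.cross(y,z),y,z];print('rv',np.round(S.from_matrix(R.T@G).as_rotvec(),3))
        print('shift in goal axes',np.round(1000*G.T@(np.array(p)-o['position']),1))
E
python3 - <<'E'
from h import *
to([.429,.006,.2],.109,.611)
E
```

```text
pos [ 0.389  -0.0086  0.2293] F [0.8 0.2 0. ] q [-0.45 -0.99 -0.71  1.35  0.31 -0.49] shift mm [-18.6   9.6  47.2]
rv [ 0.013 -0.035 -0.003]
shift in goal axes [-17.   10.2  47.7]
```

Call:
carry_out:
  moves:
    - {"x": -4,"y": 2,"z": 12,"ax": 0,"ay": 0,"az": 0}
    - {"x": -5,"y": 3,"z": 12,"ax": 0,"ay": 0,"az": 0}
    - {"x": -5,"y": 3,"z": 12,"ax": 0,"ay": 0,"az": 0}
    - {"x": -5,"y": 2,"z": 11,"ax": 0,"ay": 0,"az": 0}
    - {"x": 0,"y": 0,"z": 0,"ax": 0,"ay": 0,"az": 0}
    - {"x": 0,"y": 0,"z": 0,"ax": 0,"ay": 0,"az": 0}

```text
time: 12.47
position: [0.429, 0.0073, 0.2]
eef_rot: [[-0.834, -0.117, 0.54], [-0.091, 0.993, 0.074], [-0.544, 0.012, -0.839]]
force: [-0.2, 0.3, 0.1]
grip_width: 0.649
finger_force: 0.0
```

Run:
```python
from h import *
to([.429,.006,.2],.109,.611);to([.4288,.006,.0745])
```

```text
pos [0.429  0.0073 0.2   ] F [-0.2  0.3  0.1] q [-0.33 -0.9  -0.74  1.2   0.24 -0.37] shift mm [ 0.1 -1.3 -0.1]
rv [ 0.014 -0.035 -0.   ]
shift in goal axes [ 0.1 -1.3 -0.1]
pos [0.429  0.0073 0.2   ] F [-0.2  0.3  0.1] q [-0.33 -0.9  -0.74  1.2   0.24 -0.37] shift mm [ 68.6  -2.8 105. ]
```

Call:
carry_out:
  moves:
    - {"x": 0,"y": -1.3,"z": 0,"ax": 0.014,"ay": -0.035,"az": 0}
    - {"x": 9,"y": 0,"z": 12.8,"ax": 0,"ay": 0,"az": 0}
    - {"x": 9,"y": 0,"z": 12.8,"ax": 0,"ay": 0,"az": 0}
    - {"x": 9,"y": 0,"z": 12.8,"ax": 0,"ay": 0,"az": 0}
    - {"x": 9,"y": 0,"z": 12.8,"ax": 0,"ay": 0,"az": 0}
    - {"x": 9,"y": 0,"z": 12.8,"ax": 0,"ay": 0,"az": 0}
    - {"x": 9,"y": 0,"z": 12.8,"ax": 0,"ay": 0,"az": 0}
    - {"x": 0,"y": 0,"z": 0,"ax": 0,"ay": 0,"az": 0}
    - {"x": 0,"y": 0,"z": 0,"ax": 0,"ay": 0,"az": 0}

```text
time: 13.22
position: [0.4303, 0.0049, 0.1061]
eef_rot: [[-0.815, -0.107, 0.57], [-0.087, 0.994, 0.062], [-0.573, 0.001, -0.82]]
force: [0.6, -0.6, -0.7]
grip_width: 0.643
finger_force: 0.0
```

Run:
```python
from h import *
to([.4288,.006,.0745],.109,.611)
```

```text
pos [0.4303 0.0049 0.1061] F [ 0.6 -0.6 -0.7] q [-0.33 -0.99 -0.98  1.01  0.25 -0.37] shift mm [19.2  1.3 25.1]
rv [-0.001 -0.001 -0.002]
shift in goal axes [19.3  1.3 25.1]
```

Call:
carry_out:
  moves:
    - {"x": -6,"y": 0,"z": -8,"ax": 0,"ay": 0.08,"az": 0}
    - {"x": 0,"y": 0,"z": 0,"ax": 0,"ay": 0.11,"az": 0}
    - {"x": 0,"y": 0,"z": 0,"ax": 0,"ay": 0.11,"az": 0}
    - {"x": 0,"y": 0,"z": 0,"ax": 0,"ay": 0.11,"az": 0}
    - {"x": 0,"y": 0,"z": 0,"ax": 0,"ay": 0,"az": 0}
    - {"x": 0,"y": 0,"z": 0,"ax": 0,"ay": 0,"az": 0}

```text
time: 13.72
position: [0.4329, 0.0049, 0.1166]
eef_rot: [[-0.975, -0.108, 0.197], [-0.105, 0.994, 0.023], [-0.198, 0.001, -0.98]]
force: [0.6, -0.5, 0.1]
grip_width: 0.649
finger_force: 0.0
```

Run:
```python
from h import *
to([.4300,.006,.075],.109,.2)
```

```text
pos [0.4329 0.0049 0.1166] F [ 0.6 -0.5  0.1] q [-0.19 -0.43 -0.55  1.26  0.06 -0.29] shift mm [11.   1.4 40.2]
rv [ 0.001 -0.001 -0.001]
shift in goal axes [11.   1.4 40.2]
```

Call:
carry_out:
  moves:
    - {"x": 3,"y": 0.7,"z": 10,"ax": 0,"ay": 0,"az": 0}
    - {"x": 4,"y": 0.7,"z": 15,"ax": 0,"ay": 0,"az": 0}
    - {"x": 4,"y": 0,"z": 15,"ax": 0,"ay": 0,"az": 0}
    - {"x": 0,"y": 0,"z": 0,"ax": 0,"ay": 0,"az": 0}
    - {"x": 0,"y": 0,"z": 0,"ax": 0,"ay": 0,"az": 0}
    - {"x": 0,"y": 0,"z": 0,"ax": 0,"ay": 0,"az": 0}

```text
time: 14.22
position: [0.4283, 0.0058, 0.0761]
eef_rot: [[-0.974, -0.107, 0.202], [-0.104, 0.994, 0.021], [-0.203, -0.0, -0.979]]
force: [0.4, -0.0, -0.2]
grip_width: 0.647
finger_force: 0.0
```

Call:
carry_out:
  moves:
    - {"x": 0,"y": 0,"z": 0,"ax": 0,"ay": 0,"az": 0}
    - {"x": 0,"y": 0,"z": 0,"ax": 0,"ay": 0,"az": 0}
    - {"x": 0,"y": 0,"z": 0,"ax": 0,"ay": 0,"az": 0}
    - {"x": 0,"y": 0,"z": 0,"ax": 0,"ay": 0,"az": 0}
    - {"x": 0,"y": 0,"z": 0,"ax": 0,"ay": 0,"az": 0}
    - {"x": 0,"y": 0,"z": 0,"ax": 0,"ay": 0,"az": 0}
    - {"x": 0,"y": 0,"z": 0,"ax": 0,"ay": 0,"az": 0}
  hand: 255
  grip_force: 25

```text
time: 14.8
position: [0.4288, 0.0059, 0.0754]
eef_rot: [[-0.974, -0.107, 0.2], [-0.105, 0.994, 0.022], [-0.201, 0.0, -0.98]]
force: [-1.2, -0.3, 4.7]
grip_width: 0.103
finger_force: 30.1
```

Run:
```python
from h import *
to([.430,.006,.075],.109,.2)
```

```text
pos [0.4288 0.0059 0.0754] F [-1.2 -0.3  4.7] q [-0.19 -0.43 -0.63  1.18  0.06 -0.29] shift mm [-1.1 -0.1  0.7]
rv [-0.     0.002 -0.002]
shift in goal axes [-1.1 -0.1  0.7]
```

Call:
carry_out:
  moves:
    - {"x": 0,"y": 3,"z": 0,"ax": 0,"ay": 0,"az": 0}
    - {"x": 0,"y": 5,"z": 0,"ax": 0,"ay": 0,"az": 0}
    - {"x": 0,"y": 7,"z": 0,"ax": 0,"ay": 0,"az": 0}
    - {"x": 0,"y": 9,"z": 0,"ax": 0,"ay": 0,"az": 0}
    - {"x": 0,"y": 10,"z": 0,"ax": 0,"ay": 0,"az": 0}
    - {"x": -0.5,"y": 10,"z": 0.1,"ax": 0,"ay": 0,"az": 0}
    - {"x": -0.5,"y": 10,"z": 0.1,"ax": 0,"ay": 0,"az": 0}
    - {"x": -0.5,"y": 10,"z": 0.1,"ax": 0,"ay": 0,"az": 0}
    - {"x": -0.5,"y": 8,"z": 0.1,"ax": 0,"ay": 0,"az": 0}
    - {"x": -0.5,"y": 4,"z": 0.1,"ax": 0,"ay": 0,"az": 0}

```text
time: 15.63
position: [0.4227, 0.0834, 0.0752]
eef_rot: [[-0.974, -0.109, 0.199], [-0.107, 0.994, 0.023], [-0.201, 0.001, -0.98]]
force: [-0.0, -1.6, 5.3]
grip_width: 0.108
finger_force: 30.4
```

Run:
```python
from h import *
to([.4095,.243,.0752],.109,.2)
t=cam('top','t5.png');cv2.imwrite('pics/t5c.png',cv2.resize(t['image'][130:270,170:350,::-1],None,fx=4,fy=4))
```

```text
pos [0.4227 0.0834 0.0752] F [-0.  -1.6  5.3] q [ 0.03 -0.42 -0.63  1.17  0.02 -0.08] shift mm [ -4.1 160.1   1. ]
rv [ 0.001  0.002 -0.   ]
shift in goal axes [ -4.1 160.1   0.9]
```

View pics/t5c.png

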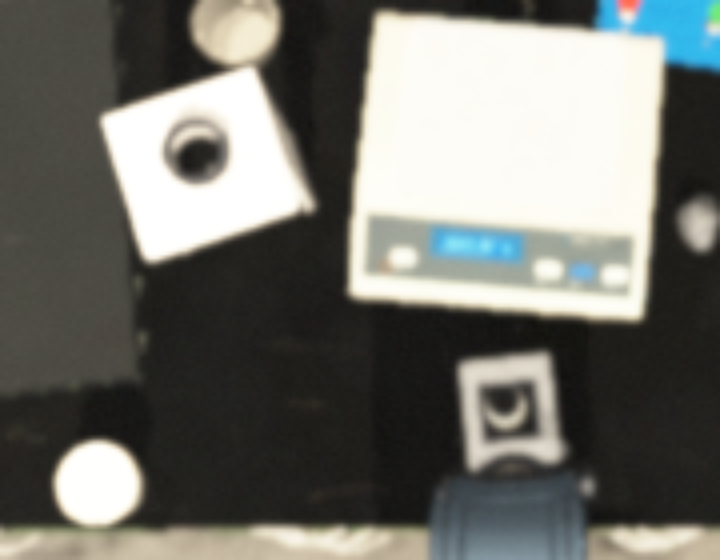

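The top view shows the caddy following with the vial upright in its rim at crop (507,405). The bridge roof corners are at crop TL (101,118), TR (256,67) and BL (150,264), and the balance is well clear ahead.

Call:
carry_out:
  moves:
    - {"x": -0.4,"y": 4,"z": 0.1,"ax": 0,"ay": 0,"az": 0}
    - {"x": -0.4,"y": 8,"z": 0.1,"ax": 0,"ay": 0,"az": 0}
    - {"x": -0.4,"y": 11,"z": 0.1,"ax": 0,"ay": 0,"az": 0}
    - {"x": -0.4,"y": 13,"z": 0.1,"ax": 0,"ay": 0,"az": 0}
    - {"x": -0.4,"y": 13,"z": 0.1,"ax": 0,"ay": 0,"az": 0}
    - {"x": -0.4,"y": 13,"z": 0.1,"ax": 0,"ay": 0,"az": 0}
    - {"x": -0.4,"y": 13,"z": 0.1,"ax": 0,"ay": 0,"az": 0}
    - {"x": -0.4,"y": 13,"z": 0.1,"ax": 0,"ay": 0,"az": 0}
    - {"x": -0.4,"y": 13,"z": 0.1,"ax": 0,"ay": 0,"az": 0}
    - {"x": -0.4,"y": 13,"z": 0,"ax": 0,"ay": 0,"az": 0}

```text
time: 16.52
position: [0.4145, 0.1958, 0.0752]
eef_rot: [[-0.974, -0.106, 0.199], [-0.105, 0.994, 0.02], [-0.2, -0.002, -0.98]]
force: [-0.9, -3.0, 5.1]
grip_width: 0.103
finger_force: 30.4
```

Call:
carry_out:
  moves:
    - {"x": 0,"y": 13,"z": 0,"ax": 0,"ay": 0,"az": 0}
    - {"x": 0,"y": 13,"z": 0,"ax": 0,"ay": 0,"az": 0}
    - {"x": 0,"y": 11,"z": 0,"ax": 0,"ay": 0,"az": 0}
    - {"x": 0,"y": 6,"z": 0,"ax": 0,"ay": 0,"az": 0}
    - {"x": 0,"y": 3,"z": 0,"ax": 0,"ay": 0,"az": 0}
    - {"x": 0,"y": 0,"z": 0,"ax": 0,"ay": 0,"az": 0}

```text
time: 17.02
position: [0.4093, 0.243, 0.0752]
eef_rot: [[-0.974, -0.109, 0.199], [-0.107, 0.994, 0.024], [-0.2, 0.002, -0.98]]
force: [0.2, 0.8, 5.0]
grip_width: 0.105
finger_force: 30.4
```

Run:
```python
from h import *
to([.4095,.243,.0752],.332,.2)
t=cam('top')
P=[ray(t,170+u/4-.4,130+v/4-.4,.188)*1000 for u,v in [(101,118),(256,67),(150,264),(303,213)]]
TL,TR,BL,BR=[p[:2] for p in P];a=lambda v:np.degrees(np.arctan2(v[1],v[0]))
print(P,a(TL-BL),a(TR-BR),a(TL-TR)-90,a(BL-BR)-90,'sizes',np.linalg.norm(TL-BL),np.linalg.norm(TL-TR))
c=(TR+BL+TL+BR)/4;print(c,c+6.5*np.array([.9455,.3256]))
g=t['image'].astype(int).min(2);m=np.zeros((400,640),bool);m[140:200,190:250]=(g>200)[140:200,190:250]
m&=np.array(cv2.fillPoly(np.zeros((400,640),np.uint8),[np.array([[190,155],[240,140],[249,184],[200,202]])],1),bool)
for e in (np.argwhere(m),):
  # left edge & front edge fits: leftmost pixel per row, bottom pixel per col
  L=np.array([ray(t,np.nonzero(m[v])[0].min()-.5,v,.188)[:2] for v in range(165,190)])*1000
  Bm=np.array([ray(t,u,np.nonzero(m[:,u])[0].max()+.5,.188)[:2] for u in range(211,241)])*1000
  for X in(L,Bm):
    vx=cv2.fitLine(X.astype(np.float32),cv2.DIST_HUBER,0,.01,.01).ravel();print(a(vx[:2]),vx[2:])
```

```text
pos [0.4093 0.243  0.0752] F [0.2 0.8 5. ] q [ 0.44 -0.27 -0.51  1.14 -0.06  0.32] shift mm [-0.2 -0.   0.1]
rv [-0.043  0.002 -0.219]
shift in goal axes [-0.2 -0.   0.1]
[array([704.48770886, 414.48201833, 188.        ]), array([747.78105383, 290.95095645, 188.        ]), array([583.62040874, 369.0979961 , 188.        ]), array([625.15714003, 249.07743055, 188.        ])] 20.580471967940365 18.85397290351386 19.31379073560622 19.089719524840433 sizes 129.10698552595244 130.8978111692014
[665.26157786 330.90210036] [671.40732786 333.01850036]
20.029066 [650.6759  395.40546]
-66.42797 [607.23285 313.3215 ]
```

Call:
carry_out:
  moves:
    - {"x": 0,"y": 0,"z": 0,"ax": -0.0046,"ay": 0,"az": -0.0226}
    - {"x": 0,"y": 0,"z": 0,"ax": -0.0046,"ay": 0,"az": -0.0226}
    - {"x": 0,"y": 0,"z": 0,"ax": -0.0046,"ay": 0,"az": -0.0226}
    - {"x": 0,"y": 0,"z": 0,"ax": -0.0046,"ay": 0,"az": -0.0226}
    - {"x": 0,"y": 0,"z": 0,"ax": -0.0046,"ay": 0,"az": -0.0226}
    - {"x": 0,"y": 0,"z": 0,"ax": -0.0046,"ay": 0,"az": -0.0226}
    - {"x": 0,"y": 0,"z": 0,"ax": -0.0046,"ay": 0,"az": -0.0226}
    - {"x": 0,"y": 0,"z": 0,"ax": -0.0046,"ay": 0,"az": -0.0226}
    - {"x": 0,"y": 0,"z": 0,"ax": -0.0046,"ay": 0,"az": -0.0226}
    - {"x": 0,"y": 0,"z": 0,"ax": -0.0046,"ay": 0,"az": -0.0226}

```text
time: 17.9
position: [0.4096, 0.2422, 0.0752]
eef_rot: [[-0.924, -0.333, 0.189], [-0.326, 0.943, 0.068], [-0.201, 0.001, -0.98]]
force: [0.6, -0.7, 5.3]
grip_width: 0.11
finger_force: 30.3
```

Call:
carry_out:
  moves:
    - {"x": 0,"y": -1,"z": 0,"ax": 0,"ay": 0,"az": 0}
    - {"x": 0,"y": -1,"z": 0,"ax": 0,"ay": 0,"az": 0}
    - {"x": 0,"y": 0,"z": 0,"ax": 0,"ay": 0,"az": 0}
    - {"x": 0,"y": 0,"z": 0,"ax": 0,"ay": 0,"az": 0}

```text
time: 18.23
position: [0.4101, 0.2407, 0.0753]
eef_rot: [[-0.924, -0.333, 0.189], [-0.325, 0.943, 0.069], [-0.201, 0.002, -0.98]]
force: [0.2, 0.4, 5.2]
grip_width: 0.104
finger_force: 30.3
```

Run:
```python
from h import *
f=np.array([np.cos(.34),np.sin(.34)])
p=np.array([.672,.334])
for s in (.2765,.187): to([*(p-s*f),.0752],.34,.2)
t=cam('top')
g=t['image'].astype(int).min(2);m=np.zeros((400,640),bool);m[195:262,210:290]=(g>100)[195:262,210:290]
l=corners(t,m,.034,(250,225));print(l)
cv2.imwrite('pics/t6.png',cv2.resize(t['image'][130:270,170:350,::-1],None,fx=4,fy=4))
```

```text
pos [0.4101 0.2407 0.0753] F [0.2 0.4 5.2] q [ 0.4  -0.29 -0.53  1.13 -0.01  0.06] shift mm [-1.5  0.6  0.4]
rv [ 0.002  0.002 -0.001]
shift in goal axes [-1.5  0.6  0.4]
pos [0.4101 0.2407 0.0753] F [0.2 0.4 5.2] q [ 0.4  -0.29 -0.53  1.13 -0.01  0.06] shift mm [-89.2   0.7  18.3]
rv [ 0.002  0.002 -0.001]
shift in goal axes [-89.2   0.6  18.1]
(((467.365478515625, 257.92230224609375), (103.43588256835938, 89.00366973876953), 18.828548431396484), 537, array([470.51914115, 258.86011697]))
```

View pics/t6.png

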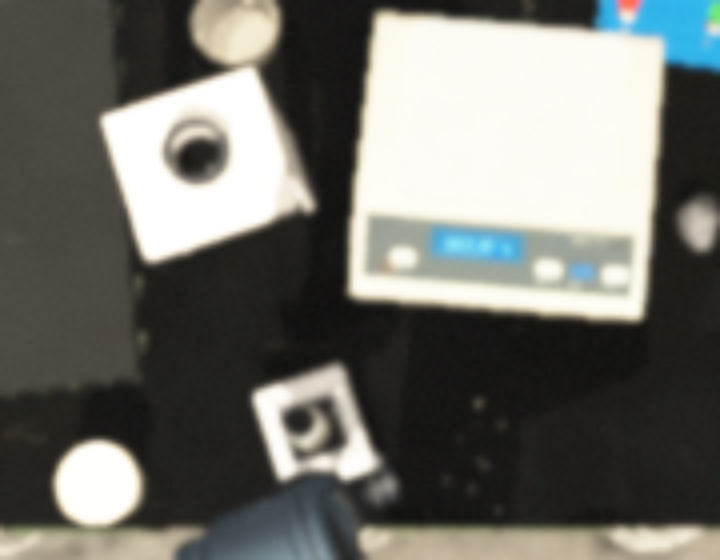

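The top view shows the caddy squared to the bridge: the nose edge and the roof's front edge both slope about −18.8°. The vial is still upright. I'll roll straight ahead about 84 mm, which leaves the nose outside the roof.

Call:
carry_out:
  moves:
    - {"x": -4,"y": 0.3,"z": 0.8,"ax": 0,"ay": 0,"az": 0}
    - {"x": -8,"y": 0.3,"z": 1.6,"ax": 0,"ay": 0,"az": 0}
    - {"x": -10,"y": 0,"z": 2,"ax": 0,"ay": 0,"az": 0}
    - {"x": -10,"y": 0,"z": 2,"ax": 0,"ay": 0,"az": 0}
    - {"x": -10,"y": 0,"z": 2,"ax": 0,"ay": 0,"az": 0}
    - {"x": -10,"y": 0,"z": 2,"ax": 0,"ay": 0,"az": 0}
    - {"x": -10,"y": 0,"z": 2,"ax": 0,"ay": 0,"az": 0}
    - {"x": -10,"y": 0,"z": 2,"ax": 0,"ay": 0,"az": 0}
    - {"x": -8,"y": 0,"z": 1.6,"ax": 0,"ay": 0,"az": 0}
    - {"x": -4,"y": 0,"z": 0.8,"ax": 0,"ay": 0,"az": 0}

```text
time: 19.12
position: [0.4909, 0.2701, 0.0754]
eef_rot: [[-0.924, -0.333, 0.188], [-0.326, 0.943, 0.069], [-0.2, 0.003, -0.98]]
force: [-1.4, -0.2, 7.2]
grip_width: 0.102
finger_force: 30.5
```

Call:
carry_out:
  moves:
    - {"x": 0,"y": 0,"z": 0,"ax": 0,"ay": 0,"az": 0}
    - {"x": 0,"y": 0,"z": 0,"ax": 0,"ay": 0,"az": 0}
    - {"x": 0,"y": 0,"z": 0,"ax": 0,"ay": 0,"az": 0}

```text
time: 19.37
position: [0.4906, 0.2695, 0.0754]
eef_rot: [[-0.924, -0.333, 0.188], [-0.325, 0.943, 0.068], [-0.2, 0.002, -0.98]]
force: [1.3, 0.8, 4.8]
grip_width: 0.107
finger_force: 30.3
```

Run:
```python
from h import *
f=np.array([np.cos(.34),np.sin(.34)])
p=np.array([.672,.334])
to([*(p-.1915*f),.0752],.34,.2)
t=cam('top','t7.png')
g=t['image'].astype(int).min(2);m=np.zeros((400,640),bool);m[180:262,210:290]=(g>110)[180:262,210:290];m[:,:]&=(np.indices(m.shape)[0]>203)|(np.indices(m.shape)[1]>252)
print(corners(t,m,.034,(235,210)))
```

```text
pos [0.4906 0.2695 0.0754] F [1.3 0.8 4.8] q [ 0.39 -0.06 -0.33  1.1  -0.01  0.05] shift mm [-0.9  0.3  0.4]
rv [ 0.002  0.002 -0.001]
shift in goal axes [-0.9  0.3  0.4]
(((549.787353515625, 288.2226867675781), (104.79472351074219, 71.87503814697266), 89.8804931640625), 333, array([553.95561877, 288.86009381]))
```

Call:
carry_out:
  moves:
    - {"x": 0,"y": 0,"z": 0,"ax": 0,"ay": 0,"az": 0}
    - {"x": 0,"y": 0,"z": 0,"ax": 0,"ay": 0,"az": 0}
    - {"x": 0,"y": 0,"z": 0,"ax": 0,"ay": 0,"az": 0}
    - {"x": 0,"y": 0,"z": 0,"ax": 0,"ay": 0,"az": 0}
    - {"x": 0,"y": 0,"z": 0,"ax": 0,"ay": 0,"az": 0}
    - {"x": -2,"y": 0,"z": -10,"ax": 0,"ay": 0,"az": 0}
    - {"x": -4,"y": 0,"z": -20,"ax": 0,"ay": 0,"az": 0}
    - {"x": -4,"y": 0,"z": -20,"ax": 0,"ay": 0,"az": 0}
    - {"x": -2,"y": 0,"z": -9,"ax": 0,"ay": 0,"az": 0}
    - {"x": 0,"y": 0,"z": 0,"ax": 0,"ay": 0,"az": 0}
  hand: 110

```text
time: 20.25
position: [0.4932, 0.2693, 0.1396]
eef_rot: [[-0.923, -0.331, 0.195], [-0.324, 0.943, 0.069], [-0.207, 0.001, -0.978]]
force: [-0.4, -0.0, 0.3]
grip_width: 0.569
finger_force: 0.0
```

Call:
carry_out:
  moves:
    - {"x": 0,"y": 0,"z": 0,"ax": 0,"ay": -0.06,"az": 0}
    - {"x": 0,"y": 0,"z": 0,"ax": 0,"ay": -0.1,"az": 0}
    - {"x": 0,"y": 0,"z": 0,"ax": 0,"ay": -0.1,"az": 0}
    - {"x": 0,"y": 0,"z": 0,"ax": 0,"ay": -0.1,"az": 0}
    - {"x": 0,"y": 0,"z": 0,"ax": 0,"ay": -0.07,"az": 0}
    - {"x": 0,"y": 0,"z": 0,"ax": 0,"ay": 0,"az": 0}
    - {"x": 0,"y": 0,"z": 0,"ax": 0,"ay": 0,"az": 0}

```text
time: 20.83
position: [0.4883, 0.2674, 0.1315]
eef_rot: [[-0.765, -0.332, 0.552], [-0.269, 0.943, 0.194], [-0.585, 0.0, -0.811]]
force: [0.4, 0.2, 0.8]
grip_width: 0.566
finger_force: 0.0
```

Run:
```python
from h import *
to([.4906,.2695,.0745],.34,.63);print(arm.get_obs()['grip_width'])
```

```text
pos [0.4883 0.2674 0.1315] F [0.4 0.2 0.8] q [ 0.4  -0.53 -0.73  0.75 -0.04  0.05] shift mm [31.   1.2 47.9]
rv [-0.001 -0.005 -0.002]
shift in goal axes [31.2  1.2 47.8]
0.5662262595833526
```

Call:
carry_out:
  moves:
    - {"x": 5,"y": 0.6,"z": 8,"ax": 0,"ay": 0,"az": 0}
    - {"x": 8,"y": 0.6,"z": 12,"ax": 0,"ay": 0,"az": 0}
    - {"x": 8,"y": 0,"z": 12,"ax": 0,"ay": 0,"az": 0}
    - {"x": 6,"y": 0,"z": 10,"ax": 0,"ay": 0,"az": 0}
    - {"x": 4,"y": 0,"z": 6,"ax": 0,"ay": 0,"az": 0}
    - {"x": 0,"y": 0,"z": 0,"ax": 0,"ay": 0,"az": 0}
    - {"x": 0,"y": 0,"z": 0,"ax": 0,"ay": 0,"az": 0}

```text
time: 21.42
position: [0.4945, 0.2709, 0.0787]
eef_rot: [[-0.762, -0.331, 0.556], [-0.267, 0.944, 0.196], [-0.59, 0.001, -0.808]]
force: [-1.3, 0.4, 0.3]
grip_width: 0.567
finger_force: 0.0
```

Call:
carry_out:
  moves:
    - {"x": 0,"y": 0,"z": 0,"ax": 0,"ay": 0,"az": 0}
    - {"x": 0,"y": 0,"z": 0,"ax": 0,"ay": 0,"az": 0}
    - {"x": 0,"y": 0,"z": 0,"ax": 0,"ay": 0,"az": 0}
    - {"x": 0,"y": 0,"z": 0,"ax": 0,"ay": 0,"az": 0}
    - {"x": 0,"y": 0,"z": 0,"ax": 0,"ay": 0,"az": 0}
    - {"x": 0,"y": 0,"z": 0,"ax": 0,"ay": 0,"az": 0}
    - {"x": 0,"y": 0,"z": 0,"ax": 0,"ay": 0,"az": 0}
  hand: 255
  grip_force: 25

```text
time: 22.0
position: [0.4942, 0.271, 0.0796]
eef_rot: [[-0.761, -0.331, 0.558], [-0.267, 0.943, 0.197], [-0.592, 0.001, -0.806]]
force: [0.1, -0.5, 2.9]
grip_width: 0.11
finger_force: 27.4
```

Run:
```python
from h import *
f=np.array([np.cos(.34),np.sin(.34)]);p=np.array([.672,.334])
to([*(p-.1915*f),.0745],.34,.63)
to([*(p-.0615*f),.0745],.34,.63)
t=cam('top','t8.png');cv2.imwrite('pics/t8c.png',cv2.resize(t['image'][130:270,170:350,::-1],None,fx=4,fy=4))
```

```text
pos [0.4942 0.271  0.0796] F [ 0.1 -0.5  2.9] q [ 0.4  -0.48 -0.81  0.61 -0.04  0.05] shift mm [5.3 0.1 2.4]
rv [-0.001  0.003 -0.002]
shift in goal axes [5.3 0.1 2.4]
pos [0.4942 0.271  0.0796] F [ 0.1 -0.5  2.9] q [ 0.4  -0.48 -0.81  0.61 -0.04  0.05] shift mm [-99.4   0.4  79.3]
rv [-0.001  0.003 -0.002]
shift in goal axes [-99.7   0.1  79. ]
```

View pics/t8c.png

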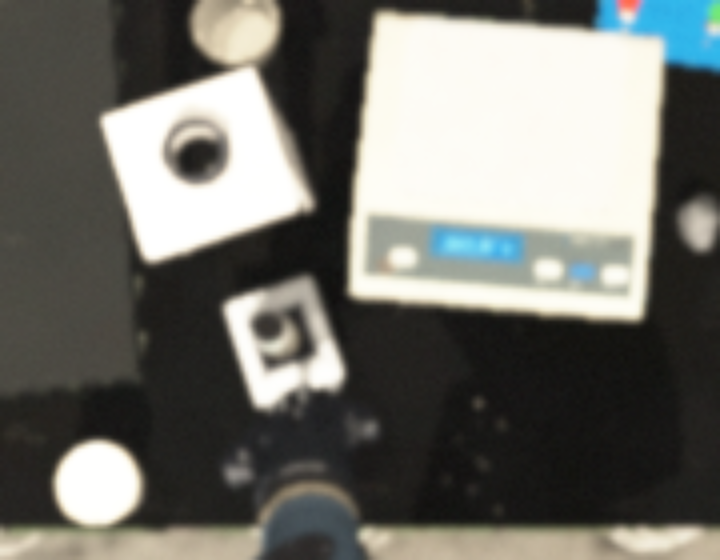

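The top view shows the caddy square in front of the bridge with its deck centred at crop (284,343). The vial is in the rim, the nose is outside the roof, and the leaned gripper holds the handle from behind.

Run:
```python
from h import *
t=cam('top');f=np.array([np.cos(.34),np.sin(.34)]);l=np.array([-f[1],f[0]]);p=np.array([671.4,333.0])
P=np.array([ray(t,169.6+u/4,129.6+v/4,.034)[:2]*1000 for u,v in [(222,303),(311,274),(258,410),(346,385)]])
c=P.mean(0);print('deck',c,'ahead',(p-c)@f,'left',(p-c)@l)
a=lambda v:np.degrees(np.arctan2(v[1],v[0]))
print(a(P[0]-P[2]),a(P[1]-P[3]),a(P[0]-P[1])-90,a(P[2]-P[3])-90)
g=t['image'].astype(int).min(2)
# dark port hole ellipse: roof top hole centre
m=np.zeros((400,640),np.uint8);m[155:172,208:230]=(g<150)[155:172,208:230]
k=max(cv2.findContours(m,0,2)[0],key=cv2.contourArea);(u,v),r=cv2.minEnclosingCircle(k);
print('collar',u,v,r,[np.round(ray(t,u,v,z)[:2]*1000,1) for z in(.188,.196,.204)])
```

```text
deck [545.12982212 287.31566623] ahead 134.27693494045886 left 0.9596443576486609
20.260387887358224 18.59594551376656 18.51127474722645 15.945280313474157
collar 218.6666717529297 167.0 7.923338413238525 [array([677.9, 336.5]), array([675.6, 334.6]), array([673.2, 332.8])]
```

Call:
carry_out:
  moves:
    - {"x": -3.2,"y": 0.1,"z": 2.4,"ax": 0,"ay": 0,"az": 0}
    - {"x": -6.5,"y": 0.1,"z": 4.7,"ax": 0,"ay": 0,"az": 0}
    - {"x": -8.1,"y": 0.1,"z": 5.9,"ax": 0,"ay": 0,"az": 0}
    - {"x": -8.1,"y": 0.1,"z": 5.9,"ax": 0,"ay": 0,"az": 0}
    - {"x": -8.1,"y": 0.1,"z": 5.9,"ax": 0,"ay": 0,"az": 0}
    - {"x": -8.1,"y": 0.1,"z": 5.9,"ax": 0,"ay": 0,"az": 0}
    - {"x": -8.1,"y": 0,"z": 5.9,"ax": 0,"ay": 0,"az": 0}
    - {"x": -6.5,"y": 0,"z": 4.7,"ax": 0,"ay": 0,"az": 0}
    - {"x": -3.2,"y": 0,"z": 2.4,"ax": 0,"ay": 0,"az": 0}
    - {"x": 0,"y": 0,"z": 0,"ax": 0,"ay": 0,"az": 0}

```text
time: 22.93
position: [0.5648, 0.2961, 0.0795]
eef_rot: [[-0.761, -0.331, 0.558], [-0.267, 0.944, 0.196], [-0.592, 0.0, -0.806]]
force: [1.6, 0.2, 4.7]
grip_width: 0.106
finger_force: 27.6
```

Run:
```python
from h import *
f=np.array([np.cos(.34),np.sin(.34)]);p=np.array([.672,.3335])
to([*(p-.058*f),.0796],.34,.63)
```

```text
pos [0.5648 0.2961 0.0795] F [1.6 0.2 4.7] q [ 0.39 -0.25 -0.64  0.54 -0.03  0.05] shift mm [-44.9  -0.4  32.8]
rv [-0.001  0.003 -0.002]
shift in goal axes [-45.   -0.5  32.6]
```

Call:
carry_out:
  moves:
    - {"x": -2.4,"y": 0,"z": 1.8,"ax": 0,"ay": 0,"az": 0}
    - {"x": -4.9,"y": 0,"z": 3.6,"ax": 0,"ay": 0,"az": 0}
    - {"x": -6.5,"y": 0,"z": 4.8,"ax": 0,"ay": 0,"az": 0}
    - {"x": -6.5,"y": 0,"z": 4.8,"ax": 0,"ay": 0,"az": 0}
    - {"x": -6.5,"y": 0,"z": 4.8,"ax": 0,"ay": 0,"az": 0}
    - {"x": -6.5,"y": 0,"z": 4.8,"ax": 0,"ay": 0,"az": 0}
    - {"x": -4.9,"y": 0,"z": 3.6,"ax": 0,"ay": 0,"az": 0}
    - {"x": -2.4,"y": 0,"z": 1.8,"ax": 0,"ay": 0,"az": 0}
    - {"x": 0,"y": 0,"z": 0,"ax": 0,"ay": 0,"az": 0}
    - {"x": 0,"y": 0,"z": 0,"ax": 0,"ay": 0,"az": 0}

```text
time: 23.77
position: [0.6117, 0.313, 0.0795]
eef_rot: [[-0.76, -0.332, 0.558], [-0.267, 0.943, 0.197], [-0.592, 0.001, -0.806]]
force: [0.2, 0.6, 5.1]
grip_width: 0.106
finger_force: 27.6
```

Run:
```python
from h import *
f=np.array([np.cos(.34),np.sin(.34)]);p=np.array([.672,.3335])
to([*(p-.058*f),.0796],.34,.63)
t=cam('top','t9.png');g=t['image'].astype(int).mean(2).astype(int)
print('expect cap px',proj(t,[.672-.0055,.3335-.002,.104]),'port',proj(t,[.672,.3335,.18]))
print(g[152:178,206:234])
```

```text
pos [0.6117 0.313  0.0795] F [0.2 0.6 5.1] q [ 0.39 -0.11 -0.52  0.52 -0.03  0.04] shift mm [-4.7 -0.7  3.3]
rv [-0.001  0.004 -0.002]
shift in goal axes [-4.7 -0.7  3.2]
expect cap px (np.float64(225.4435799850471), np.float64(177.05604624502197)) port (np.float64(220.06998972031823), np.float64(169.44210347913867))
[[ 35  38  40  46  56  78 103 138 180 214 234 247 252 253 254 254 255 255
  255 255 255 255 255 255 255 255 255 254]
 [ 46  58  80 110 140 182 212 235 247 252 253 254 254 254 255 255 255 255
  255 255 255 255 255 255 255 255 255 255]
 [106 142 182 216 236 248 252 253 254 254 254 254 254 254 255 255 255 255
  255 255 255 255 255 255 255 255 255 255]
 [215 236 248 252 253 254 254 254 254 254 254 253 253 253 254 254 254 254
  255 255 255 255 255 255 255 255 255 255]
 [252 253 254 254 255 255 255 254 254 252 249 246 246 248 251 252 253 253
  254 255 255 255 255 255 255 255 255 255]
 [254 255 255 255 255 255 255 254 252 246 241 239 237 239 242 243 245 248
  252 254 254 255 255 255 255 255 255 255]
 [255 255 255 255 255 255 254 253 247 238 231 227 225 225 228 230 234 239
  246
[... 1561 characters left out ...]
255 255 255 254 254 245 199 145  98  63  45  65  96 118 146 179 174 145
  125 150 215 247 253 254 254 253 249 241]
 [255 255 255 255 254 253 237 178 129  89  77 106 146 167 178 187 177 153
  156 207 243 252 254 254 254 251 242 237]
 [255 255 255 255 255 254 251 233 187 144 117 125 154 170 166 162 155 169
  214 243 252 254 254 254 252 247 238 235]
 [255 255 255 255 255 255 254 252 243 219 183 157 155 161 167 175 192 223
  245 252 254 254 254 253 248 241 236 235]
 [255 255 255 255 255 255 255 254 254 251 244 229 221 222 228 237 244 249
  253 254 254 255 254 252 243 237 235 233]
 [255 255 255 255 255 255 255 255 255 254 254 253 252 252 253 253 253 254
  254 254 255 255 254 251 241 236 234 234]]
```

Run:
```python
from h import *
t=cam('top');f=np.array([np.cos(.34),np.sin(.34)]);l=np.array([-f[1],f[0]]);p=np.array([671.4,333.0])
im=cv2.imread('pics/t8.png').astype(int).max(2)
c=ray(t,169.6+268/4,129.6+325/4,.104)[:2]*1000;print('cap',c,(p-c)@f,(p-c)@l)
print(im[198:236,224:258])
```

```text
cap [548.82933902 289.34806488] 130.11141940372667 0.2773321823710458
[[ 36  37  35 ...  23  65 173]
 [ 35  35  34 ...  25  62 172]
 [ 35  37  37 ...  24  65 177]
 ...
 [ 33  33  33 ...  40  47  58]
 [ 33  35  34 ...  42  53  64]
 [ 33  36  34 ...  44  59  68]]
```

Call:
carry_out:
  moves:
    - {"x": -1.5,"y": 0,"z": 1.1,"ax": 0,"ay": 0,"az": 0}
    - {"x": -1.7,"y": 0,"z": 1.2,"ax": 0,"ay": 0,"az": 0}
    - {"x": -1.4,"y": 0,"z": 1.0,"ax": 0,"ay": 0,"az": 0}
    - {"x": 0,"y": 0,"z": 0,"ax": 0,"ay": 0,"az": 0}
    - {"x": 0,"y": 0,"z": 0,"ax": 0,"ay": 0,"az": 0}
    - {"x": 0,"y": 0,"z": 0,"ax": 0,"ay": 0,"az": 0}

```text
time: 24.37
position: [0.6168, 0.3148, 0.0795]
eef_rot: [[-0.76, -0.332, 0.558], [-0.267, 0.943, 0.197], [-0.592, 0.001, -0.806]]
force: [1.5, 0.0, 5.8]
grip_width: 0.113
finger_force: 27.6
```

Run:
```python
from h import *
f=np.array([np.cos(.34),np.sin(.34)]);p=np.array([.672,.3335])
to([*(p-.058*f),.0796],.34,.63)
t=cam('top','t10.png');a=cv2.cvtColor(t['image'],cv2.COLOR_RGB2GRAY)
s=cam('side','s10.png');b=s['image'].astype(int)
# what the side camera sees of vial: project vial axis & port
for q in ([.672,.3335,.034],[.672,.3335,.085],[.672,.3335,.104],[.672,.3335,.18]):
    u,v=proj(s,q);print(q,round(u),round(v),b[int(v),int(u)-8:int(u)+9:2].mean(1).round())
```

```text
pos [0.6168 0.3148 0.0795] F [1.5 0.  5.8] q [ 0.39 -0.09 -0.51  0.52 -0.03  0.04] shift mm [-0.3 -0.7  0.1]
rv [-0.001  0.004 -0.002]
shift in goal axes [-0.3 -0.7  0.1]
[0.672, 0.3335, 0.034] 320 181 [103.  69.  72. 125. 112. 101.  86.  45.  51.]
[0.672, 0.3335, 0.085] 320 169 [ 41. 109. 127. 185.  92.  90. 115.  30.  33.]
[0.672, 0.3335, 0.104] 320 165 [107. 108. 107.  48.  40.  38.  43.  28.  26.]
[0.672, 0.3335, 0.18] 320 146 [213. 210. 139.  75.  57.  53.  48.  74. 180.]
```

Call:
carry_out:
  moves:
    - {"x": 0,"y": 0,"z": 0,"ax": 0,"ay": 0,"az": 0}
    - {"x": 0,"y": 0,"z": 0,"ax": 0,"ay": 0,"az": 0}
    - {"x": 0,"y": 0,"z": 0,"ax": 0,"ay": 0,"az": 0}
    - {"x": 0,"y": 0,"z": 0,"ax": 0,"ay": 0,"az": 0}
    - {"x": 0,"y": 0,"z": 0,"ax": 0,"ay": 0,"az": 0}
    - {"x": 0,"y": 0,"z": 0,"ax": 0,"ay": 0,"az": 0}
  hand: 120

```text
time: 24.97
position: [0.6156, 0.3141, 0.077]
eef_rot: [[-0.763, -0.331, 0.555], [-0.268, 0.943, 0.195], [-0.589, 0.0, -0.808]]
force: [-0.1, 0.0, -0.6]
grip_width: 0.53
finger_force: 0.0
```

Call:
carry_out:
  moves:
    - {"x": 4,"y": 0,"z": -3,"ax": 0,"ay": 0,"az": 0}
    - {"x": 8.1,"y": 0,"z": -6,"ax": 0,"ay": 0,"az": 0}
    - {"x": 8.1,"y": 0,"z": -6,"ax": 0,"ay": 0,"az": 0}
    - {"x": 8.1,"y": 0,"z": -6,"ax": 0,"ay": 0,"az": 0}
    - {"x": 16,"y": 0,"z": -12,"ax": 0,"ay": 0,"az": 0}
    - {"x": 16,"y": 0,"z": -12,"ax": 0,"ay": 0,"az": 0}
    - {"x": 16,"y": 0,"z": -12,"ax": 0,"ay": 0,"az": 0}
    - {"x": 8,"y": 0,"z": -6,"ax": 0,"ay": 0,"az": 0}
    - {"x": 0,"y": 0,"z": 0,"ax": 0,"ay": 0,"az": 0}
    - {"x": 0,"y": 0,"z": 0,"ax": 0,"ay": 0,"az": 0}

```text
time: 25.8
position: [0.5168, 0.2795, 0.0794]
eef_rot: [[-0.761, -0.332, 0.557], [-0.267, 0.943, 0.196], [-0.591, 0.001, -0.807]]
force: [0.1, 0.2, 0.3]
grip_width: 0.529
finger_force: 0.0
```

Run:
```python
from h import *
to([0,0,0]);t=cam('top','t11.png');s=cam('side','s11.png')
a=cv2.imread('pics/t10.png');b=cv2.imread('pics/s10.png')
print('hole diff',np.abs(a[156:178,208:232].astype(int)-t['image'][156:178,208:232,::-1]).mean(),'side diff',np.abs(b[140:190,306:334].astype(int)-s['image'][140:190,306:334,::-1]).mean())
g=s['image'].astype(int).mean(2).astype(int);print(g[140:190:2,306:336])
w=cam('wrist','w11.png')
for q in ([.672-.057,.3335-.02,.094],[.672,.3335,.104],[.672,.3335,.18]): print(proj(w,q))
```

```text
pos [0.5168 0.2795 0.0794] F [0.1 0.2 0.3] q [ 0.4  -0.4  -0.75  0.58 -0.04  0.05] shift mm [ 515.1  -92.4 -278.8]
hole diff 2.057449494949495 side diff 14.983333333333333
[[215 215 214 214 214 214 208  68  76  62  52  75  78  95 134 137 140 150
   94  67  70  76  69 141 143 165 169 214 207 193]
 [214 215 214 214 213 213 206  64  64  65  69  70  69  75  74  81  79  75
   71  52  48  42  61 141 140 140 151 215 215 215]
 [213 213 214 215 214 214 212 194  88  64  62  61  59  58  57  54  52  48
   45  44  42  55 113 139 148 203 214 214 213 214]
 [213 214 213 214 213 213 213 214 209 202 178 177 172 139 138 139 143 175
  176 177 181 210 213 212 213 213 213 213 213 212]
 [207 213 212 212 213 213 212 212 213 212 213 212 212 212 212 211 212 212
  212 212 211 212 212 212 211 211 211 209 174 142]
 [166 176 181 185 200 212 212 212 212 212 212 211 210 210 210 210 210 211
  210 209 209 210 211 209 172 141 122 108 116 116]
 [123 113 124 138 160 173 175 181 193 205 210 211 210 210 210 211 210 210
  208 174 171 121 122 109 116 111 110 110 109 110]
 [123 107 108 108 109 110 118 126 138 158 171 179 190
[... 1689 characters left out ...]
07 108]
 [160  30  23  22  60 160 155 103  88  69  74  93 115 104 103  79  61  65
   55  51  48  82 153 146 109 108 108 108 109 108]
 [148  31  27  21  64 172 171 172 167 105  74  49  40  63  71  43  54  98
  104 158 171 171 172 145 110 108 109 109 108 108]
 [107  29  26  23  28  55  57  68  95 111 159 159 152 149 125 158 157 171
  170 153 128 112 132 113 107 108 109 110 109 109]
 [ 47  72  63  65  67  56  53  73 171 184 122 124 125 116 105 125 128 112
   76  54  31  40  80 103 109 109 109 109 108 109]]
(np.float64(322.2525890689529), np.float64(347.90807019127425))
(np.float64(322.33506320136235), np.float64(380.7691985796191))
(np.float64(322.15124151342036), np.float64(507.4610788019276))
```

```bash
python3 -c "
from h import *
print(job.sign_off())"
```

```text
the job is handed in; nothing more can be done
None
```

I handed the job in: the tall vial stands in the caddy rim under the viewing port, with the caddy rolled in nose first and let go; I could not view the final position directly, and sign-off returned no verdict, but pixel and arm readings put the vial within a few millimetres of the port centre.

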